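# Reset the sagging leaf spring of a ribbon tensioner

### The job

The leaf-spring arm of the ribbon tensioner sags too far under load. With closed fingertips press down on the dome in the middle of the leaf with a steady 12 N to judge how low its free end goes, then push the black wedge slider towards the free end to raise it and press again, until under that same 12 N the top of the free end stands level with the step of the gauge post. Never load the leaf with more than 18 N, leave the slider as set with the leaf sprung back up, and disturb nothing else.

Things in the scene. Friction and masses are not known exactly. Their poses are not given: they have to be found in the camera images.
- tensioner: ribbon tensioner fixed to the counter. Origin on the counter, z up, +y along the leaf to its free end. In its frame (mm): wooden board x -55..55, y -115..140, 12 thick; grey housing x -3..43, y -115..-65, top at z 85; leaf along y at x 20; slider track along y at x -37; gauge post x 43..53, y 51..69, top z 104; plum spool 54 wide at x -10, y 108, its spindle up to z 40.
- gauge_step (a point): middle of the top of the step on the steel gauge post, 61.5 mm above the counter, beside the leaf's free end: the height that the top of the free end must have under 12 N.
- leaf (a joint): steel leaf spring, 26 x 3 mm, swings as a stiff strip about the clamp line (tensioner y -60, z 68 mm); value: rad bent down from its unloaded line, 0 at rest on a stop, to 0.5. It stays up until the press on the dome exceeds its pre-tension (2 to 7 N, unseen, different each time), then the dome sinks about 1 mm and the free end 2 mm per 0.6 N.
- leaf_press (a point): top of the round steel dome (16 mm across, 6 mm high) on the middle of the leaf, 60 mm from clamp line and free end: press here. At x 20, y 0 mm in the tensioner's frame; unloaded it is 75.5 mm above the counter plus 0.33 mm per mm of slider travel. Moves with the leaf. At 12 N fingertip and dome sink about 0.6 mm into each other.
- leaf_tip (a point): top of the leaf's free end (x 20, y 60 mm in the tensioner's frame), unloaded 69.5 mm above the counter plus 0.67 mm per mm of slider travel. To be 61.5 mm high under 12 N.
- slider (a joint): wedge slider: metres from the low end (0) to the high end (0.05) of its track, along the tensioner's +y. Moves at about 8 N and stays where left. Each mm tilts the clamp up 0.0055 rad: the dome stands 0.33 mm, the free end 0.67 mm higher under the same press. Starts within 4 mm of the low end; the right place is 12 to 42 mm, different each time.
- slider_top (a point): top of the slider's upright black grip, a block 24 mm in the tensioner's x, 18 mm along the track (y), 30 mm high; its top is 50.5 mm above the counter. Pinch it along the track from above or push it from an end.
- ribbon_gold: bystander: spool of gold ribbon lying flat, 64 mm across, 26 mm high; origin under its centre; leave alone
- stapler: bystander: red and black desk stapler 31 x 140 x 49 mm; origin under its centre; leave alone
- carton_small: bystander: small cream carton 41 x 50 x 82 mm, upright; origin under its centre; leave alone

How it is judged (in metres and radians):
On the way, in this order (a step that is already met when the one before it is completed fails the run):
1. before the slider is moved, the leaf is test-pressed on its dome (tool within 12 mm of it) with 11 to 13 N, held 0.3 s (contact force between the fingers and leaf between 11 and 13 N and horizontal distance between the grasp point and leaf_press below 0.012 m and distance of slider_top from where it was at the start of the episode below 0.003 m), for 0.3 s.
2. the slider has been pushed at least 4 mm (distance of slider_top from where it was at the start of the episode above 0.004 m), for 0.1 s.
3. with the slider let go, the leaf is pressed on its dome with 11 to 13 N and the top of its free end is then within 3 mm of the height of the step (58.5 to 64.5 mm), held 0.4 s (contact force between the fingers and leaf between 11 and 13 N and horizontal distance between the grasp point and leaf_press below 0.012 m and height (world z) of leaf_tip between 0.0585 and 0.0645 m and contact force between the fingers and slider below 0.1 N), for 0.4 s.
At the end, for the whole second after the job is handed in: the leaf has sprung back up (under 0.015 rad), and the slider stands still where the proof press found it right (between 8 and 46 mm from the low end) (value of joint leaf below 0.015 rad and value of joint slider between 0.008 and 0.046 m and velocity of joint slider below 0.002 m/s); the robot touches nothing.
It fails at once if the leaf is loaded with more than 18 N (contact force between the fingers and leaf above 18 N).
It fails at once if a bystander is moved more than 20 mm (distance of any of ribbon_gold, stapler, carton_small from where it was at the start of the episode above 0.02 m).
It also fails if it takes over 72 s, if anything falls off the work surface, if the arm or the gripper's body presses on something with over 40 N, if the wrist force passes 120 N, or if a joint passes its speed limit or range.

### The arm

A 6-joint arm with a two-finger parallel gripper is mounted at the origin on a cart in front of the work surface, level with it; the furniture and walls round the work are solid. World frame = base frame: x ahead of the robot, y to its left, z up, the work surface at z = 0. Lengths are in m, angles in degrees, forces in N, time in s.
With the tool pointing down it reaches from about 0.35 to 0.875 m from the base axis. Payload 4.2 kg.
Tool frame: the origin (TCP) lies midway between the tips of the shut fingers; the grasp point (between the pads) lies 19 mm behind it; z points along the fingers, y is the line along which they close (so a half turn about z gives the same grasp; the last joint's range is limited). The gripper opens to 87 mm and grips with 3 to 60 N. Pads are 19 mm wide; open, the fingers measure 117 mm over their backs; the gripper's body (75 mm by 190 mm) begins 51 mm behind the grasp point.
Start: joints at [90.333, 22.042, 0.453, 0, -68.411, -14.817], TCP at [0.156, 0.605, 0.223] pointing down, gripper open.
Joint ranges: [-179.83, 179.83], [-69.29, 118.12], [-61.27, 80.66], [-181.25, 117.63], [-171.15, -9.14], [-177.46, 177.46]. Speed limits (degrees/s): [159.86, 159.86, 180, 180, 180, 180].

### API

Orientations are given as a 3x3 rotation matrix whose columns are the frame's x, y, z axes.
In Python, from station import sensors, eyes, workorder gives the robot as it stands.
- The arm moves only by the tool run_rows, called as a command line: name --argument value ..., lists and objects as JSON in quotes. Schema: {"type":"object","properties":{"offsets":{"type":"array","items":{"type":"object","properties":{"finger_gap":{"type":"number"},"d":{"type":"array","items":{"type":"number"},"minItems":3,"maxItems":3},"r":{"type":"array","items":{"type":"number"},"minItems":3,"maxItems":3}},"additionalProperties":false,"required":["finger_gap"]},"minItems":1,"maxItems":8},"only":{"type":"string"},"quiet":{"type":"boolean"},"lines":{"type":"string"}},"required":["offsets"],"additionalProperties":false}. offsets is a list of rows, 1 to 8 of them, each an object with the fields finger_gap (the opening from 0.0 (shut) to 1.0 (fully open)), d (a list: dx, dy, dz in fractions of the full range, 1 being 0.8 m), r (a list: a rotation vector rx, ry, rz in fractions of the full range, 1 being 90 degrees); a field left out counts as zero (the opening has to be given); each row is the pose to reach, as a shift and turn from the pose commanded when the call began, along the tool's axes at that moment; what a row does not reach only later rows make up. A row lasts 1/10 s, in which the tool goes at most 0.05 m and 8.59 degrees, less where a joint would pass 70% of its speed; a pose out of reach is approached as far as the arm can. The fingers move at their own pace and stop on an object; the grip force is fixed at half the most. Time passes only in rows, so rows that do not move let the fingers close. The tool returns the time, the measured TCP pose, the force, the opening and the grip force at its end. only (a regular expression) keeps the lines of the reply that match it, lines (a string "A,B") keeps lines A to B, and quiet returns only ok. Input that does not fit is refused with a message, and nothing moves.
- sensors.sense(): the state, without advancing time (a new reading comes with each control period).
- eyes.capture(name): name is "scene" or "top" or "wrist"; returns a dict with "pixels" (384x512x3 uint8, red, green, blue), "z_map" (384x512 float32, m along the optical axis (not along the pixel's ray), 0 where there is no reading), "K" (3x3 intrinsics, pixels), "distortion" ([k1, k2, p1, p2, k3] as OpenCV has them; the pictures are not rectified), "world_from_camera" (4x4, takes a point from camera to world coordinates). Camera axes: x right, y up, looking along -z (the intrinsics and any distortion apply to the point x, -y, -z); pixel columns grow to the right and rows downward; lengths in m; the calibration is good to about 2 mm. A picture is of the moment at which its call begins.
- workorder.finish_job(): hands the job in; it is judged then, once.
The state is a dict: "time_s": time; "joints": joint angles; "joint_velocities": joint speeds; "effort": joint torques, N m; "tcp_pos": TCP position; "ee_rot": TCP orientation; "wrist_force": force on the tool from outside, world axes, zero at the start; "moment": the same for the moment, N m; "gripper_width": opening from 0.0 (shut) to 1.0 (fully open); "gripper_force": force on a finger pad.
Only numpy, scipy, OpenCV 4.12 (cv2) and the standard library are available. Lean on these libraries where they do the work, as an engineer would, in place of code of your own. Each camera call takes 0.05 s, during which the arm holds its last target. There are 200 camera calls.

## Working session

There is one attempt and no reset: what is moved stays moved. The work goes in short steps, Python scripts to look and compute and a tool call to move; the robot and the scene stay as the last step left them, time stands still between calls to the robot, and variables do not carry over. Pictures are saved under pics/ and viewed, at most 10 in all, crops included, and the job is handed in when it is done.

```bash
ls; mkdir -p pics
```

Create h.py:
```python
import numpy as np, cv2
from station import sensors, eyes, workorder
def cap(n):
    d=eyes.capture(n); np.savez('pics/'+n+'.npz',**d); return d
def pts(d):
    # world points for every pixel from z_map
    h,w=d['z_map'].shape
    v,u=np.mgrid[0:h,0:w].astype(np.float32)
    n=cv2.undistortPoints(np.stack([u.ravel(),v.ravel()],1)[:,None],np.array(d['K'],float),np.array(d['distortion'],float))[:,0]
    z=d['z_map'].ravel()
    c=np.stack([n[:,0]*z,-n[:,1]*z,-z,np.ones_like(z)],1)
    return (c@np.array(d['world_from_camera']).T)[:,:3].reshape(h,w,3)
```

Run:
```python
from h import *
s=sensors.sense(); print({k:np.round(v,4).tolist() for k,v in s.items()})
ims=[]
for n in ['scene','top','wrist']:
    d=cap(n); ims.append(d['pixels'])
    print(n,np.round(d['world_from_camera'],3).tolist(),(d['z_map']>0).mean())
cv2.imwrite('pics/top1.png',ims[1][:,:,::-1]); cv2.imwrite('pics/scene1.png',ims[0][:,:,::-1])
```

```text
pics
{'time_s': 0.0, 'joints': [90.3326, 22.0855, 0.381, -0.0306, -68.4105, -14.8179], 'joint_velocities': [0.0193, -0.1676, -0.0931, -0.014, 0.0211, -0.1532], 'effort': [-0.0003, -39.0668, 18.7404, 4.2201, 0.0109, -0.0002], 'tcp_pos': [0.1561, 0.6046, 0.2215], 'ee_rot': [[0.9682, -0.2503, -0.0005], [-0.2503, -0.9682, -0.002], [0.0, 0.0021, -1.0]], 'wrist_force': [-0.4385, -0.4161, -0.7535], 'moment': [-0.03, 0.0054, -0.0361], 'gripper_force': 0.0, 'gripper_width': 0.999}
scene [[0.818, 0.313, -0.483, 0.057], [-0.576, 0.469, -0.669, -0.634], [0.017, 0.825, 0.564, 0.676], [0.0, 0.0, 0.0, 1.0]] 0.9270121256510416
top [[0.024, 0.998, -0.057, 0.517], [-0.999, 0.022, -0.034, 0.057], [-0.033, 0.057, 0.998, 0.93], [0.0, 0.0, 0.0, 1.0]] 0.9960174560546875
wrist [[-0.249, 0.939, 0.237, 0.22], [-0.968, -0.242, -0.059, 0.589], [0.002, -0.244, 0.97, 0.384], [0.0, 0.0, 0.0, 1.0]] 0.9914194742838541
```

View pics/top1.png

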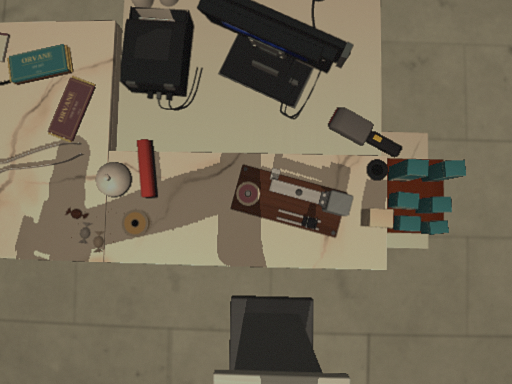

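View pics/scene1.png

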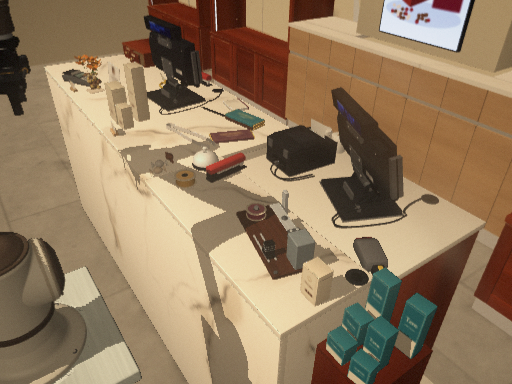

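Top view: the board spans px (232..345, 165..235), with the spool at (248,193), dome at (299,192), grey housing at (338,203) and black grip at (312,223). The free end points left (world +y). The carton is at (377,217), beyond the housing.

Run:
```python
from h import *
d=dict(np.load('pics/top.npz')); P=pts(d); R=d['pixels'].astype(int)
hsv=cv2.cvtColor(d['pixels'],cv2.COLOR_RGB2HSV)
sub=np.zeros(P.shape[:2],bool); sub[158:242,225:358]=1
z=P[...,2]
print('counter z near', np.median(z[240:255,230:360]))
# board: brown hue low brightness, saturated
m=sub&(z>0.006)&(z<0.11)
r=cv2.minAreaRect(P[m][:,:2].astype(np.float32)); print('obj rect',r, cv2.boxPoints(r).round(4).tolist())
b=sub&(z>0.006)&(z<0.018)
r=cv2.minAreaRect(P[b][:,:2].astype(np.float32)); print('board rect',r,np.median(z[b]), cv2.boxPoints(r).round(4).tolist())
hm=sub&(z>0.078)&(z<0.092); 
n,l,st,c=cv2.connectedComponentsWithStats(hm.astype(np.uint8))
for i in range(1,n):
    if st[i,4]>8: print('z85 comp',st[i],np.median(P[l==i],0).round(4),cv2.minAreaRect(P[l==i][:,:2].astype(np.float32)))
g=np.zeros_like(sub); g[212:234,300:325]=1
g&=(z>0.042)&(z<0.06); print('grip',g.sum(),P[g].mean(0),P[g].min(0),P[g].max(0))
lf=sub&(z>0.06)&(z<0.078); print('leaf',lf.sum(),cv2.minAreaRect(P[lf][:,:2].astype(np.float32)),)
np.set_printoptions(linewidth=250)
print((z[165:236:3,228:360:4]*1000).astype(int))
im=cv2.resize(d['pixels'][155:245,225:360],None,fx=5.9,fy=5.9,interpolation=cv2.INTER_CUBIC); cv2.imwrite('pics/topcrop.png',im[:,:,::-1])
```

```text
counter z near 0.0007297078979535132
obj rect ((0.5444938540458679, -0.017961785197257996), (0.292245090007782, 0.1752791851758957), 86.88347625732422) [[0.4490000009536743, -0.1590999960899353], [0.6241000294685364, -0.16859999299049377], [0.6399000287055969, 0.12319999933242798], [0.4648999869823456, 0.13269999623298645]]
board rect ((0.5444938540458679, -0.017961785197257996), (0.292245090007782, 0.1752791851758957), 86.88347625732422) 0.012652723096755303 [[0.4490000009536743, -0.1590999960899353], [0.6241000294685364, -0.16859999299049377], [0.6399000287055969, 0.12319999933242798], [0.4648999869823456, 0.13269999623298645]]
z85 comp [326 190  28  26 504] [ 0.551  -0.1117  0.0854] ((0.5511528253555298, -0.11211863160133362), (0.05078146234154701, 0.045867063105106354), 75.68389129638672)
grip 96 [ 0.50661785 -0.05488543  0.0501605 ] [ 0.49294614 -0.06724238  0.04245695] [ 0.5195748  -0.04467679  0.05366713]
leaf 774 ((0.5685781836509705, -0.04168522357940674), (0.17445077002048492, 0.043949805200099945), 74.92523193359375)
[[  3   2  -2   1  11   2   2   0   2   3   0   0   1   
[... 2484 characters left out ...]
 10  11  -2   2  -1   0]
 [  1   0   2  -3  -2   2   0   3   0   0   0   1   1  14  11  14  14  12  11  20  49  51  22  15  14  16  12  10  10   1   1   2   1]
 [  1   3   0   0   3   0   1   3   2   0   1   0   1   2   0   7  11  12  16  20  50  52  23  12  14  12  11  13   0   0   2   0   1]
 [  2   2   3   0   0  -1   2   2   1   0   0   2   1  -1  -1   0   0   0   9 929  41  52  16  12  12  13  14  12   4  -2   1   0  -1]
 [  1   0   0  -2   0   0   0   0   0   1  -2   1   0  -2   1   2   0   0   2   0   3  12  11  14  13  12  13  11   0   3   0   1   0]
 [ -1   0   4   2  -1  -1   0   2   0   1   1   2   1   0   0  -1   0   1   0   0   1   0   0   2  12  14  15   9   5   0   2   0   2]]
```

View pics/topcrop.png

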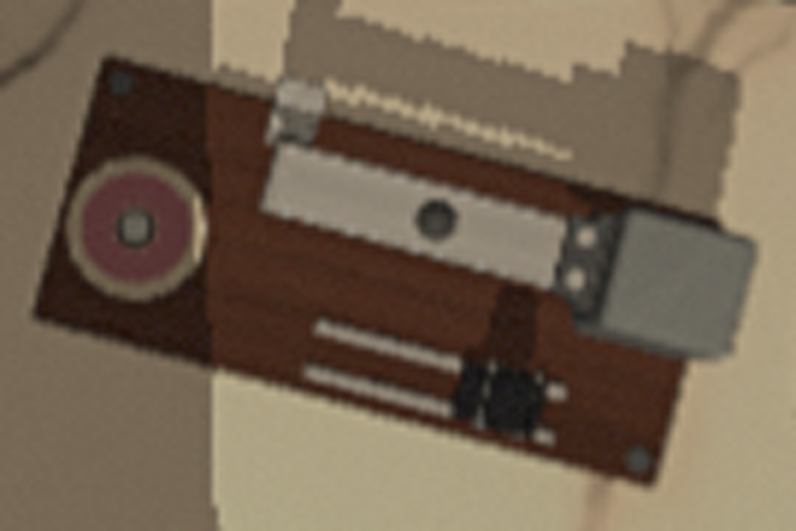

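Crop (5.9x): dome (437,220), spindle (135,228), post top about (302,98), grip top about (515,397). I'll fit the frame from these.

Add to h.py:
```python
def ray(d,u,v,z):
    n=cv2.undistortPoints(np.array([[[u,v]]],np.float64),np.array(d['K'],float),np.array(d['distortion'],float))[0,0]
    T=np.array(d['world_from_camera']); r=T[:3,:3]@[n[0],-n[1],-1]; o=T[:3,3]
    return o+r*(z-o[2])/r[2]
def fit(A,B):  # rigid 2D A->B
    a=A.mean(0);b=B.mean(0);C=A-a;D=B-b
    th=np.arctan2((C[:,0]*D[:,1]-C[:,1]*D[:,0]).sum(),(C*D).sum())
    R=np.array([[np.cos(th),-np.sin(th)],[np.sin(th),np.cos(th)]]); return th,R,b-R@a
```

Run:
```python
from h import *
d=dict(np.load('pics/top.npz'))
f=lambda X:((X[0]+.5)/5.9-.5+225,(X[1]+.5)/5.9-.5+155)
B=[ray(d,*f((437,220)),.0755)[:2],ray(d,*f((135,228)),.040)[:2],[.5512,-.1121],ray(d,*f((302,98)),.104)[:2]]
A=np.array([[20,0],[-10,108],[20,-90],[48,60]])/1000
B=np.array(B); th,R,t=fit(A,B); print(np.degrees(th),t,B.round(4).tolist()); print('res mm',((A@R.T+t-B)*1000).round(1).tolist())
g=ray(d,*f((515,397)),.0505)[:2]; print('grip world',g,'tens',R.T@(g-t), 'depth grip',R.T@(np.array([.5066,-.0549])-t))
print('dome',R@[.02,0]+t,'carton etc')
s=sensors.sense(); E=np.array(s['ee_rot']); p=np.array(s['tcp_pos'])
tgt=np.array([*(R@[.02,0]+t),.13]); print('tool shift',E.T@(tgt-p))
ly=R@[0,1]; lx=R@[1,0]; print('leaf y in tool',E[:2].T@ly,'lx in tool',E[:2].T@lx)
np.savez('frame.npz',R=R,t=t)
```

```text
-13.900771253202896 [ 0.55348841 -0.01967523] [[0.5733, -0.0244], [0.57, 0.0877], [0.5512, -0.1121], [0.6139, 0.0271]]
res mm [[-0.4, -0.1], [-0.2, -0.1], [0.1, 0.3], [0.5, -0.0]]
grip world [ 0.50884993 -0.05722694] tens [-0.0343097  -0.04717594] depth grip [-0.03705276 -0.04545767]
dome [ 0.57290268 -0.02448006] carton etc
tool shift [0.56087861 0.50471806 0.09264291]
leaf y in tool [-0.0102953  -0.99994548 -0.00174373] lx in tool [ 9.99946993e-01 -1.02955243e-02  1.17170844e-04]
```

The frame fits to 0.5 mm, and the tool is already aligned with the leaf (tool x = tensioner x, tool y = -tensioner y). I'll close the fingers and move over the dome.

Careful with the scale: shifts go in shares of 0.8 m and turns go in shares of 90 degrees. That gives: 0.28 m is 0.35, 0.252 m is 0.315.

run_rows --offsets '[{"finger_gap": 0,"d": [0.025,0.0225,0]},{"finger_gap": 0,"d": [0.0688,0.0625,0]},{"finger_gap": 0,"d": [0.1125,0.1013,0]},{"finger_gap": 0,"d": [0.1563,0.14,0]},{"finger_gap": 0,"d": [0.2,0.18,0]},{"finger_gap": 0,"d": [0.25,0.225,0]},{"finger_gap": 0,"d": [0.3,0.27,0]},{"finger_gap": 0,"d": [0.35,0.315,0]}]'

```text
time_s: 0.95
tcp_pos: [0.3586, 0.2987, 0.2226]
ee_rot: [[0.968, -0.249, 0.0], [-0.249, -0.968, 0.0], [0.0, -0.0, -1.0]]
wrist_force: [0.8, -0.2, 0.1]
gripper_width: 0.354
gripper_force: 0.0
```

run_rows --offsets '[{"finger_gap": 0,"d": [0.0438,0.0394,0]},{"finger_gap": 0,"d": [0.0875,0.0788,0]},{"finger_gap": 0,"d": [0.1313,0.1181,0]},{"finger_gap": 0,"d": [0.175,0.1575,0]},{"finger_gap": 0,"d": [0.2188,0.1963,0]},{"finger_gap": 0,"d": [0.2625,0.2363,0]},{"finger_gap": 0,"d": [0.3063,0.275,0]},{"finger_gap": 0,"d": [0.3375,0.3063,0]}]'

```text
time_s: 1.75
tcp_pos: [0.5592, -0.0064, 0.2221]
ee_rot: [[0.968, -0.252, -0.0], [-0.252, -0.968, -0.0], [-0.0, 0.0, -1.0]]
wrist_force: [0.7, 0.2, -0.2]
gripper_width: 0.005
gripper_force: 0.0
```

Create go.py:
```python
from h import *
import sys
F=np.load('frame.npz'); R,t=F['R'],F['t']
x,y,z=map(float,sys.argv[1:4])
s=sensors.sense(); E=np.array(s['ee_rot']); p=np.array(s['tcp_pos'])
print('t',s['time_s'],'tcp',p.round(4),'tens mm',(R.T@(p[:2]-t)*1000).round(1),'F',np.round(s['wrist_force'],2),'w',round(s['gripper_width'],3))
print('shift',(E.T@(np.array([*(R@[x/1e3,y/1e3]+t),z/1e3])-p)).round(4),'tilt',E[:,2].round(4),'leaf-y in tool',(E[:2].T@R[:,1]).round(4))
```

```bash
python3 go.py 20 0 95
```

```text
t 1.75 tcp [ 0.5592 -0.0064  0.2221] tens mm [ 2.3 14.2] F [ 0.67  0.19 -0.21] w 0.005
shift [0.0179 0.014  0.1271] tilt [-4.e-04 -2.e-04 -1.e+00] leaf-y in tool [-1.170e-02 -9.999e-01 -3.000e-04]
```

To row units: 0.127 m is 0.1588, 0.011 m is 0.0138.

run_rows --offsets '[{"finger_gap": 0,"d": [0.0138,0.01,0.025]},{"finger_gap": 0,"d": [0.0138,0.01,0.0625]},{"finger_gap": 0,"d": [0.0138,0.01,0.1]},{"finger_gap": 0,"d": [0.0138,0.01,0.1375]},{"finger_gap": 0,"d": [0.0138,0.01,0.1525]},{"finger_gap": 0,"d": [0.0138,0.01,0.1575]},{"finger_gap": 0,"d": [0.0138,0.01,0.1588]},{"finger_gap": 0,"d": [0.0138,0.01,0.1588]}]'

```text
time_s: 2.55
tcp_pos: [0.5678, -0.0144, 0.0969]
ee_rot: [[0.968, -0.25, 0.003], [-0.25, -0.968, 0.0], [0.002, -0.001, -1.0]]
wrist_force: [0.6, -0.3, -0.3]
gripper_width: 0.006
gripper_force: 0.0
```

```bash
python3 go.py 20 0 77
```

Run:
```python
from h import *
a,b,c=cap('wrist'),cap('top'),cap('scene')
im=np.vstack([cv2.resize(a['pixels'],(600,450))[:, :]]); 
cv2.imwrite('pics/w2.png',im[:,:,::-1])
```

```text
t 2.55 tcp [ 0.5678 -0.0144  0.0969] tens mm [12.6  8.6] F [ 0.64 -0.31 -0.35] w 0.006
shift [0.0074 0.0086 0.0199] tilt [ 2.6e-03  3.0e-04 -1.0e+00] leaf-y in tool [-9.8e-03 -1.0e+00  9.0e-04]
```

View pics/w2.png

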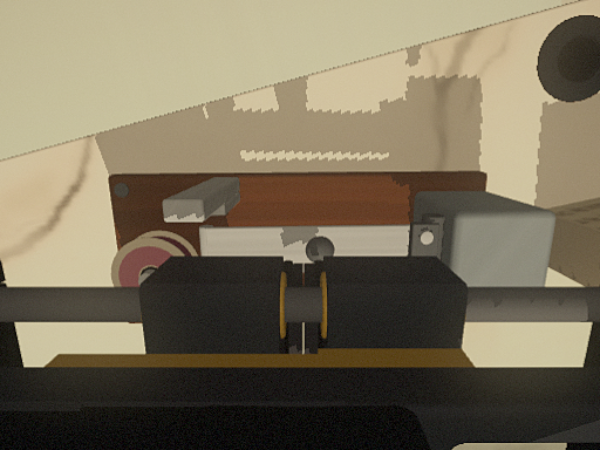

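The wrist view shows the fingers at (304,300) with the dome just beyond and to the right at (320,248), which agrees with the computed shift of (7.4, 8.6) mm.

To row units: 0.014 m is 0.0175, 0.01 m is 0.0125.

run_rows --offsets '[{"finger_gap": 0,"d": [0.0093,0.0108,0]},{"finger_gap": 0,"d": [0.0093,0.0108,0.0125]},{"finger_gap": 0,"d": [0.0093,0.0108,0.0175]},{"finger_gap": 0,"d": [0.0093,0.0108,0.0175]},{"finger_gap": 0,"d": [0.0093,0.0108,0.0175]}]'

```text
time_s: 3.2
tcp_pos: [0.5717, -0.0248, 0.0811]
ee_rot: [[0.968, -0.25, -0.001], [-0.25, -0.968, -0.0], [-0.001, 0.0, -1.0]]
wrist_force: [-0.8, -0.2, 0.3]
gripper_width: 0.007
gripper_force: 0.0
```

```bash
python3 go.py 20 0 77
```

```text
t 3.2 tcp [ 0.5717 -0.0248  0.0811] tens mm [18.9 -0.6] F [-0.81 -0.18  0.25] w 0.007
shift [ 0.0011 -0.0006  0.0041] tilt [-8.e-04 -3.e-04 -1.e+00] leaf-y in tool [-1.010e-02 -9.999e-01 -5.000e-04]
```

run_rows --offsets '[{"finger_gap": 0},{"finger_gap": 0}]'

```text
time_s: 3.4
tcp_pos: [0.572, -0.0246, 0.0817]
ee_rot: [[0.968, -0.25, 0.0], [-0.25, -0.968, 0.0], [0.0, -0.0, -1.0]]
wrist_force: [0.6, -0.6, 0.3]
gripper_width: 0.007
gripper_force: 0.0
```

```bash
python3 go.py 20 0 77
```

```text
t 3.4 tcp [ 0.572  -0.0246  0.0817] tens mm [19.2 -0.4] F [ 0.59 -0.6   0.27] w 0.007
shift [ 0.0008 -0.0004  0.0047] tilt [ 4.e-04  0.e+00 -1.e+00] leaf-y in tool [-9.9e-03 -1.0e+00  1.0e-04]
```

Create rd.py:
```python
from h import *
import sys
F=np.load('frame.npz'); R,t=F['R'],F['t']; L=[]
for i in range(int(sys.argv[1])):
    d=cap('scene'); s=sensors.sense(); L.append([*s['tcp_pos'],*s['wrist_force']])
L=np.array(L); m=L.mean(0); print('t',s['time_s'],'z',(L[:,2]*1e3).round(1),'Fz',L[:,5].round(2),'mean z %.2f F'%(m[2]*1e3),m[3:].round(2),'tens',(R.T@(m[:2]-t)*1e3).round(1))
```

```bash
python3 rd.py 5
```

```text
t 3.65 z [81.8 81.8 81.7 81.7 81.7] Fz [ 0.33 -0.26  1.17 -0.55 -0.24] mean z 81.73 F [-0.42 -0.17  0.09] tens [19.1 -0.4]
```

run_rows --offsets '[{"finger_gap": 0,"d": [0.0008,0,0.0013]},{"finger_gap": 0,"d": [0.0008,0,0.0025]},{"finger_gap": 0,"d": [0.0008,0,0.0038]},{"finger_gap": 0,"d": [0.0008,0,0.005]}]' --only "pos|force"

```text
tcp_pos: [0.5724, -0.025, 0.0774]
wrist_force: [-0.3, -0.1, 0.1]
gripper_force: 0.2
```

run_rows --offsets '[{"finger_gap": 0,"d": [0,0,0.0013]},{"finger_gap": 0,"d": [0,0,0.0025]}]' --only "pos|force"

```text
tcp_pos: [0.5727, -0.0249, 0.076]
wrist_force: [-0.5, 1.4, 4.0]
gripper_force: 1.9
```

run_rows --offsets '[{"finger_gap": 0,"d": [0,0,0.0013]},{"finger_gap": 0,"d": [0,0,0.0025]}]' --only "pos|force"

```text
tcp_pos: [0.5728, -0.0247, 0.0741]
wrist_force: [-0.4, 1.0, 5.0]
gripper_force: 2.5
```

run_rows --offsets '[{"finger_gap": 0,"d": [0,0,0.0013]},{"finger_gap": 0,"d": [0,0,0.0025]}]' --only "pos|force"

```text
tcp_pos: [0.5729, -0.0246, 0.0721]
wrist_force: [-1.9, 3.3, 5.9]
gripper_force: 3.1
```

```bash
python3 rd.py 4
```

```text
t 4.85 z [72.  72.1 72.1 72.1] Fz [6.08 4.62 6.17 6.15] mean z 72.07 F [-2.03  2.1   5.76] tens [20.  -0.1]
```

To row units: 0.006 m is 0.0075, 0.0045 m is 0.0056.

run_rows --offsets '[{"finger_gap": 0,"d": [0,0,0.0019]},{"finger_gap": 0,"d": [0,0,0.0038]},{"finger_gap": 0,"d": [0,0,0.0056]},{"finger_gap": 0,"d": [0,0,0.0075]}]' --only "pos|force"

```text
tcp_pos: [0.5731, -0.0245, 0.0667]
wrist_force: [-2.6, 2.9, 9.2]
gripper_force: 4.7
```

```bash
python3 rd.py 3
```

```text
t 5.4 z [66.5 66.6 66.7] Fz [8.82 8.28 8.52] mean z 66.58 F [-1.78  2.25  8.54] tens [20.1 -0. ]
```

run_rows --offsets '[{"finger_gap": 0,"d": [0,0,0.0013]},{"finger_gap": 0,"d": [0,0,0.0025]},{"finger_gap": 0,"d": [0,0,0.0038]}]' --only "pos|force"

```text
tcp_pos: [0.5731, -0.0247, 0.064]
wrist_force: [-3.3, 1.6, 11.0]
gripper_force: 5.4
```

```bash
python3 rd.py 6
```

```text
t 6.0 z [63.9 64.  64.  64.1 64.1 64.1] Fz [11.12 10.43 10.4   9.71 11.1  11.59] mean z 64.03 F [-2.57  1.87 10.73] tens [20.2 -0.1]
```

To row units: 0.0016 m is 0.002, 0.0008 m is 0.001.

run_rows --offsets '[{"finger_gap": 0,"d": [0,0,0.001]},{"finger_gap": 0,"d": [0,0,0.002]}]' --only "pos|force"

```text
tcp_pos: [0.5731, -0.0248, 0.0626]
wrist_force: [-3.2, 1.1, 11.1]
gripper_force: 5.8
```

```bash
python3 rd.py 12
```

Run:
```python
from h import *
d=cap('scene'); im=cv2.resize(d['pixels'][185:285,225:325],(600,600),interpolation=cv2.INTER_CUBIC); cv2.imwrite('pics/press.png',im[:,:,::-1])
```

```text
t 6.8 z [62.5 62.6 62.6 62.7 62.7 62.7 62.7 62.7 62.7 62.7 62.7 62.7] Fz [11.81 10.63 10.93 11.96 11.62 11.15 11.32 10.29 11.11 11.53 11.42 11.85] mean z 62.65 F [-3.35  1.52 11.3 ] tens [20.2 -0.2]
```

View pics/press.png

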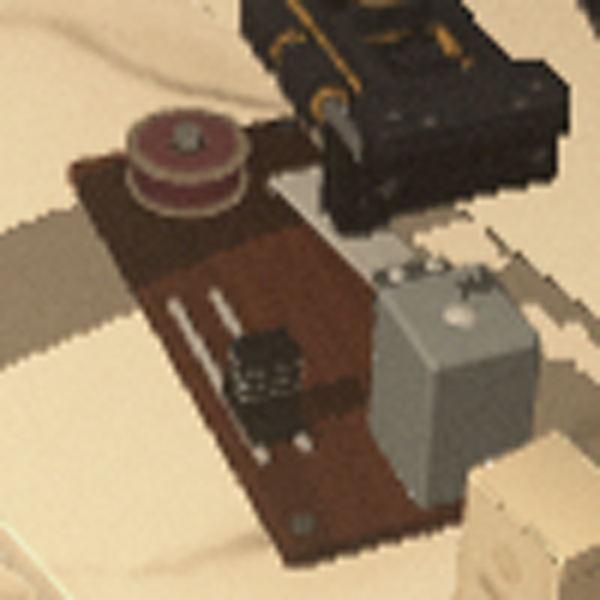

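The scene view shows closed fingers on the dome at (350,215), the free end bent down behind them, and the slider grip untouched at (265,380). I'll press 0.5 mm more, hold, then release.

To row units: 0.0006 m is 0.0008.

run_rows --offsets '[{"finger_gap": 0,"d": [0,0,0.0008]},{"finger_gap": 0,"d": [0,0,0.0008]},{"finger_gap": 0,"d": [0,0,0.0008]},{"finger_gap": 0,"d": [0,0,0.0008]},{"finger_gap": 0,"d": [0,0,0.0008]},{"finger_gap": 0,"d": [0,0,0.0008]}]' --only "pos|force"

```text
tcp_pos: [0.5731, -0.0248, 0.0621]
wrist_force: [-3.2, 1.3, 11.6]
gripper_force: 5.8
```

```bash
python3 rd.py 8
```

```text
t 7.85 z [62.2 62.2 62.1 62.1 62.1 62.1 62.1 62.2] Fz [12.02 10.9  11.71 11.71 11.29 11.19 11.47 11.09] mean z 62.14 F [-3.11  1.51 11.42] tens [20.3 -0.3]
```

run_rows --offsets '[{"finger_gap": 0,"d": [0,0,-0.0038]},{"finger_gap": 0,"d": [0,0,-0.01]},{"finger_gap": 0,"d": [0,0,-0.0163]},{"finger_gap": 0,"d": [0,0,-0.0225]},{"finger_gap": 0,"d": [0,0,-0.0375]},{"finger_gap": 0,"d": [0,0,-0.0563]},{"finger_gap": 0,"d": [0,0,-0.0625]},{"finger_gap": 0,"d": [0,0,-0.0625]}]' --only "pos|force"

```text
tcp_pos: [0.5729, -0.0249, 0.1111]
wrist_force: [-0.1, -0.8, -0.2]
gripper_force: 0.0
```

```bash
python3 rd.py 4; python3 go.py -37 -46 110
```

```text
t 8.85 z [110.3 109.8 109.6 109.5] Fz [-0.39 -0.4  -0.28 -0.47] mean z 109.80 F [-0.15 -0.02 -0.38] tens [19.3 -0.7]
t 8.85 tcp [ 0.5719 -0.025   0.1095] tens mm [19.1 -0.8] F [-0.64  0.66 -0.47] w 0.004
shift [-0.0557  0.0458 -0.0004] tilt [-1.6e-03 -2.0e-04 -1.0e+00] leaf-y in tool [-1.050e-02 -9.999e-01 -6.000e-04]
```

To row units: -0.0557 m is -0.0696, 0.0458 m is 0.0573.

run_rows --offsets '[{"finger_gap": 0.6,"d": [-0.025,0.02,0]},{"finger_gap": 0.6,"d": [-0.05,0.0413,0]},{"finger_gap": 0.6,"d": [-0.0696,0.0573,0]},{"finger_gap": 0.6,"d": [-0.0696,0.0573,0]},{"finger_gap": 0.6,"d": [-0.0696,0.0573,0]},{"finger_gap": 0.6,"d": [-0.0696,0.0573,0]}]' --only "pos|width"

```text
tcp_pos: [0.508, -0.0551, 0.1103]
gripper_width: 0.464
```

```bash
python3 go.py -37 -46 36
```

Run:
```python
from h import *
d=cap('top'); im=cv2.resize(d['pixels'][155:245,225:360],None,fx=5.9,fy=5.9,interpolation=cv2.INTER_CUBIC); cv2.imwrite('pics/t3.png',im[:,:,::-1])
```

```text
t 9.45 tcp [ 0.508  -0.0551  0.1103] tens mm [-35.6 -45.3] F [-0.91 -0.17  0.29] w 0.464
shift [-0.0014  0.0007  0.0743] tilt [ 7.e-04 -1.e-04 -1.e+00] leaf-y in tool [-9.8e-03 -1.0e+00  1.0e-04]
```

View pics/t3.png

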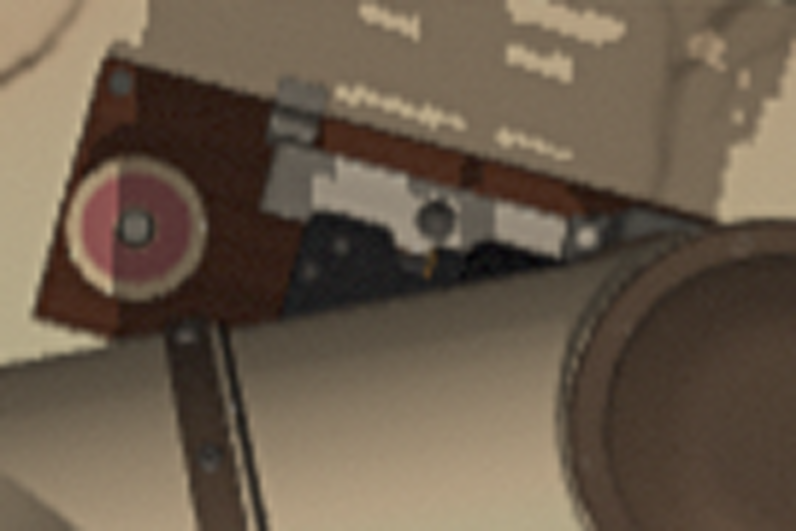

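The leaf is back up with the dome again at (437,220), and the arm hides the slider, so I'll descend on the computed position and pinch.

To row units: 0.073 m is 0.0913, 0.068 m is 0.085.

run_rows --offsets '[{"finger_gap": 0.6,"d": [-0.0018,0.0009,0.0188]},{"finger_gap": 0.6,"d": [-0.0018,0.0009,0.0438]},{"finger_gap": 0.6,"d": [-0.0018,0.0009,0.0688]},{"finger_gap": 0.6,"d": [-0.0018,0.0009,0.085]},{"finger_gap": 0.6,"d": [-0.0018,0.0009,0.0913]},{"finger_gap": 0.6,"d": [-0.0018,0.0009,0.0913]},{"finger_gap": 0.6,"d": [-0.0018,0.0009,0.0913]}]' --only "pos|width|wrist"

```text
tcp_pos: [0.5063, -0.0555, 0.0378]
wrist_force: [0.8, 1.0, 0.4]
gripper_width: 0.598
```

```bash
python3 go.py -37 -46 36
```

```text
t 10.2 tcp [ 0.5063 -0.0555  0.0378] tens mm [-37.2 -46.1] F [0.82 0.99 0.35] w 0.598
shift [ 0.0002 -0.0001  0.0018] tilt [ 0.0011 -0.     -1.    ] leaf-y in tool [-9.7e-03 -1.0e+00  2.0e-04]
```

run_rows --offsets '[{"finger_gap": 0},{"finger_gap": 0},{"finger_gap": 0},{"finger_gap": 0},{"finger_gap": 0},{"finger_gap": 0},{"finger_gap": 0},{"finger_gap": 0}]' --only "pos|width|force"

```text
tcp_pos: [0.5056, -0.0555, 0.0375]
wrist_force: [-0.1, 2.1, 1.3]
gripper_width: 0.207
gripper_force: 30.0
```

```bash
python3 rd.py 3;  python3 go.py -37 -46 36
```

```text
t 11.15 z [37.5 37.5 37.5] Fz [2.15 1.89 1.55] mean z 37.48 F [-1.19  2.62  1.86] tens [-37.8 -46.3]
t 11.15 tcp [ 0.5056 -0.0555  0.0375] tens mm [-37.9 -46.3] F [-1.96  3.66  1.55] w 0.203
shift [ 0.0009 -0.0003  0.0015] tilt [ 3.e-04  2.e-04 -1.e+00] leaf-y in tool [-9.9e-03 -1.0e+00  2.0e-04]
```

Gripped at width 17.8 mm. Next I'll slide it 26.7 mm towards the free end.

To row units: -0.0267 m is -0.0334, -0.0265 m is -0.0331.

run_rows --offsets '[{"finger_gap": 0,"d": [0,-0.005,0]},{"finger_gap": 0,"d": [0,-0.0113,0]},{"finger_gap": 0,"d": [-0.0003,-0.0175,0]},{"finger_gap": 0,"d": [-0.0003,-0.0238,0]},{"finger_gap": 0,"d": [-0.0004,-0.0288,0]},{"finger_gap": 0,"d": [-0.0004,-0.0331,0]},{"finger_gap": 0,"d": [-0.0004,-0.0334,0]},{"finger_gap": 0,"d": [-0.0004,-0.0334,0]}]' --only "pos|width|force"

```text
tcp_pos: [0.5116, -0.0313, 0.0375]
wrist_force: [-0.1, -7.0, 2.4]
gripper_width: 0.199
gripper_force: 30.0
```

```bash
python3 rd.py 3;  python3 go.py -37 -19.6 37
```

```text
t 12.1 z [37.5 37.5 37.5] Fz [2.52 1.72 3.01] mean z 37.47 F [ 0.37 -6.49  2.42] tens [-37.9 -21.4]
t 12.1 tcp [ 0.5116 -0.0313  0.0375] tens mm [-37.9 -21.4] F [ 0.07 -7.17  3.01] w 0.204
shift [ 0.0008 -0.0018  0.0005] tilt [-0.0012 -0.0021 -1.    ] leaf-y in tool [-0.0099 -0.9999 -0.0024]
```

To row units: -0.0019 m is -0.0024, -0.001 m is -0.0013.

run_rows --offsets '[{"finger_gap": 0,"d": [0,-0.0013,0]},{"finger_gap": 0,"d": [0,-0.0024,0]},{"finger_gap": 0,"d": [0,-0.0024,0]},{"finger_gap": 0,"d": [0,-0.0024,0]}]' --only "pos|width|force"

```text
tcp_pos: [0.512, -0.0297, 0.0375]
wrist_force: [0.2, -7.8, 2.8]
gripper_width: 0.205
gripper_force: 30.0
```

```bash
python3 rd.py 2
```

```text
t 12.6 z [37.5 37.5] Fz [2.21 2.41] mean z 37.47 F [ 0.96 -8.04  2.31] tens [-37.9 -19.7]
```

run_rows --offsets '[{"finger_gap": 0.6},{"finger_gap": 0.6},{"finger_gap": 0.6},{"finger_gap": 0.6},{"finger_gap": 0.6}]' --only "pos|width|wrist"

```text
tcp_pos: [0.5124, -0.0277, 0.0373]
wrist_force: [0.2, 0.6, 0.2]
gripper_width: 0.555
```

run_rows --offsets '[{"finger_gap": 0.6,"d": [0,0,-0.0188]},{"finger_gap": 0.6,"d": [0,0,-0.0438]},{"finger_gap": 0.6,"d": [0,0,-0.0688]},{"finger_gap": 0,"d": [0,0,-0.09]},{"finger_gap": 0,"d": [0,0,-0.095]},{"finger_gap": 0,"d": [0,0,-0.095]},{"finger_gap": 0,"d": [0,0,-0.095]}]' --only "pos|width|wrist"

```text
tcp_pos: [0.5117, -0.0279, 0.1124]
wrist_force: [-0.9, -0.7, -1.0]
gripper_width: 0.323
```

```bash
python3 go.py 20 0.3 112
```

```text
t 13.8 tcp [ 0.5117 -0.0279  0.1124] tens mm [-38.6 -18.1] F [-0.86 -0.66 -1.  ] w 0.323
shift [ 0.0584 -0.019   0.0003] tilt [-1.7e-03 -1.0e-04 -1.0e+00] leaf-y in tool [-1.040e-02 -9.999e-01 -5.000e-04]
```

To row units: 0.0584 m is 0.073, 0.04 m is 0.05.

run_rows --offsets '[{"finger_gap": 0,"d": [0.025,-0.0075,0]},{"finger_gap": 0,"d": [0.05,-0.015,0]},{"finger_gap": 0,"d": [0.073,-0.0238,0]},{"finger_gap": 0,"d": [0.073,-0.0238,0]},{"finger_gap": 0,"d": [0.073,-0.0238,0]},{"finger_gap": 0,"d": [0.073,-0.0238,0.0125]},{"finger_gap": 0,"d": [0.073,-0.0238,0.0225]},{"finger_gap": 0,"d": [0.073,-0.0238,0.0225]}]' --only "pos|width|wrist"

```text
tcp_pos: [0.5717, -0.0244, 0.0935]
wrist_force: [-0.1, -0.2, -0.1]
gripper_width: 0.002
```

```bash
python3 rd.py 6
python3 go.py 20 0.3 87
```

```text
t 14.9 z [94.3 95.  95.4 95.6 95.7 95.8] Fz [ 0.6   0.24 -0.39 -0.04 -0.23 -0.03] mean z 95.31 F [-0.07  0.13  0.03] tens [20.5  0.5]
t 14.9 tcp [ 0.5739 -0.0241  0.0958] tens mm [20.9  0.6] F [ 0.31 -0.43 -0.03] w 0.007
shift [-0.0009  0.0004  0.0088] tilt [ 9.e-04  1.e-04 -1.e+00] leaf-y in tool [-1.010e-02 -9.999e-01  4.000e-04]
```

To row units: 0.014 m is 0.0175, 0.012 m is 0.015.

run_rows --offsets '[{"finger_gap": 0,"d": [-0.001,0.0005,0.0038]},{"finger_gap": 0,"d": [-0.001,0.0005,0.0075]},{"finger_gap": 0,"d": [-0.001,0.0005,0.01]},{"finger_gap": 0,"d": [-0.001,0.0005,0.0125]},{"finger_gap": 0,"d": [-0.001,0.0005,0.015]},{"finger_gap": 0,"d": [-0.001,0.0005,0.0175]}]' --only "pos|force"

```text
tcp_pos: [0.5733, -0.0237, 0.082]
wrist_force: [-0.8, 3.0, 6.2]
gripper_force: 3.2
```

run_rows --offsets '[{"finger_gap": 0,"d": [0,0,0.0019]},{"finger_gap": 0,"d": [0,0,0.0038]},{"finger_gap": 0,"d": [0,0,0.0056]},{"finger_gap": 0,"d": [0,0,0.0075]}]' --only "pos|force"

```text
tcp_pos: [0.5738, -0.023, 0.0768]
wrist_force: [-3.0, 6.2, 9.8]
gripper_force: 4.6
```

```bash
python3 rd.py 8
```

```text
t 16.3 z [76.6 76.8 76.9 76.9 76.9 76.9 76.9 76.9] Fz [8.72 8.61 8.39 8.99 9.31 8.52 8.31 7.91] mean z 76.87 F [-2.57  5.51  8.59] tens [20.5  1.7]
```

Lateral drag on the dome is noticeable because the dome swings +y as the leaf flattens. I'll follow it to relieve the drag while going down.

To row units: 0.0024 m is 0.003, 0.0016 m is 0.002.

run_rows --offsets '[{"finger_gap": 0,"d": [-0.0004,-0.0006,0.001]},{"finger_gap": 0,"d": [-0.0008,-0.0013,0.002]},{"finger_gap": 0,"d": [-0.0011,-0.0016,0.003]},{"finger_gap": 0,"d": [-0.0011,-0.0016,0.003]}]' --only "pos|force"

```text
tcp_pos: [0.5736, -0.0224, 0.0748]
wrist_force: [-1.7, 1.3, 9.1]
gripper_force: 4.7
```

```bash
python3 rd.py 8
```

```text
t 17.1 z [74.9 74.9 74.9 74.9 74.9 74.9 74.9 74.9] Fz [9.53 8.88 9.61 8.45 9.25 8.88 9.38 9.55] mean z 74.89 F [-1.6   2.21  9.19] tens [20.2  2.2]
```

To row units: 0.0038 m is 0.0048, 0.003 m is 0.0038.

run_rows --offsets '[{"finger_gap": 0,"d": [-0.0003,-0.0003,0.0013]},{"finger_gap": 0,"d": [-0.0004,-0.0005,0.0025]},{"finger_gap": 0,"d": [-0.0005,-0.0008,0.0038]},{"finger_gap": 0,"d": [-0.0005,-0.001,0.0048]},{"finger_gap": 0,"d": [-0.0005,-0.001,0.0048]}]' --only "pos|force"

```text
tcp_pos: [0.5736, -0.022, 0.0715]
wrist_force: [-2.2, 0.2, 10.0]
gripper_force: 5.5
```

```bash
python3 rd.py 12
```

```text
t 18.2 z [71.5 71.5 71.5 71.5 71.5 71.5 71.5 71.6 71.5 71.5 71.5 71.5] Fz [10.44 11.43 11.14 11.14 10.02 10.97 10.97 10.51 11.05 10.79 10.6  12.43] mean z 71.53 F [-2.    0.22 10.96] tens [20.1  2.6]
```

To row units: 0.0012 m is 0.0015, 0.001 m is 0.0013.

run_rows --offsets '[{"finger_gap": 0,"d": [-0.0004,0,0.0006]},{"finger_gap": 0,"d": [-0.0005,0,0.0013]},{"finger_gap": 0,"d": [-0.0005,0,0.0015]},{"finger_gap": 0,"d": [-0.0005,0,0.0015]}]' --only "pos|force"

```text
tcp_pos: [0.5736, -0.0219, 0.0706]
wrist_force: [-2.5, -0.1, 12.3]
gripper_force: 5.8
```

```bash
python3 rd.py 14
```

Run:
```python
from h import *
F=np.load('frame.npz'); R,t=F['R'],F['t']
for n in ['top','scene']:
    d=cap(n); P=pts(d); q=(P[...,:2]-t)@R*1e3; z=P[...,2]*1e3
    def reg(nm,x0,x1,y0,y1,z0,z1):
        m=(q[...,0]>x0)&(q[...,0]<x1)&(q[...,1]>y0)&(q[...,1]<y1)&(z>z0)&(z<z1); print(n,nm,m.sum(),z[m].mean().round(2),np.median(z[m]).round(2))
    reg('tip',10,30,53,59,40,90); reg('tip45-53',10,30,45,53,40,90); reg('step',34,42,53,67,50,80); reg('post',44,52,53,67,95,110); reg('board',-20,0,30,60,0,25); reg('housing',2,38,-110,-70,75,95)
```

```text
t 19.3 z [70.6 70.6 70.5 70.6 70.6 70.6 70.6 70.6 70.6 70.6 70.6 70.6 70.6 70.6] Fz [12.12 11.   10.74 11.89 10.75 11.7  10.72 11.41 10.8  11.04 11.77 11.83
 11.9  11.65] mean z 70.57 F [-1.670e+00  1.000e-02  1.138e+01] tens [20.   2.6]
top tip 0 nan nan
top tip45-53 0 nan nan
top step 0 nan nan
top post 0 nan nan
top board 0 nan nan
top housing 0 nan nan
scene tip 11 60.88 60.82
scene tip45-53 9 61.65 61.05
scene step 0 nan nan
scene post 0 nan nan
scene board 58 12.75 12.67
scene housing 197 85.32 85.29<stdin>:6: RuntimeWarning: Mean of empty slice.
  ret = ret.dtype.type(ret / rcount)
  return _methods._mean(a, axis=axis, dtype=dtype,
```

At about 11.5 N the tip reads 60.8 mm (60.9 by depth camera), which is in band but would be about 1.5 mm low at a full 12 N. I'll hold slightly firmer, then raise the slider 2 mm and prove it again.

To row units: 0.0005 m is 0.0006.

run_rows --offsets '[{"finger_gap": 0,"d": [0,0,0.0006]},{"finger_gap": 0,"d": [0,0,0.0006]},{"finger_gap": 0,"d": [0,0,0.0006]},{"finger_gap": 0,"d": [0,0,0.0006]},{"finger_gap": 0,"d": [0,0,0.0006]},{"finger_gap": 0,"d": [0,0,0.0006]},{"finger_gap": 0,"d": [0,0,0.0006]}]' --only "pos|force"

```text
tcp_pos: [0.5736, -0.0219, 0.0701]
wrist_force: [-1.5, -0.1, 13.1]
gripper_force: 5.9
```

```bash
python3 rd.py 6
```

```text
t 20.4 z [70.1 70.1 70.1 70.1 70.1 70.1] Fz [11.32 12.11 11.71 12.54 12.01 12.42] mean z 70.12 F [-1.54  0.24 12.02] tens [20.1  2.6]
```

run_rows --offsets '[{"finger_gap": 0,"d": [0,0,-0.0038]},{"finger_gap": 0,"d": [0,0,-0.01]},{"finger_gap": 0,"d": [0,0,-0.0163]},{"finger_gap": 0,"d": [0,0,-0.0225]},{"finger_gap": 0,"d": [0,0,-0.0375]},{"finger_gap": 0,"d": [0,0,-0.0513]},{"finger_gap": 0,"d": [0,0,-0.0513]},{"finger_gap": 0,"d": [0,0,-0.0513]}]' --only "pos|force"

```text
tcp_pos: [0.5716, -0.0216, 0.1086]
wrist_force: [0.3, 0.1, -0.0]
gripper_force: 0.0
```

```bash
python3 go.py -37 -19.5 112
```

```text
t 21.2 tcp [ 0.5716 -0.0216  0.1086] tens mm [18.   2.5] F [ 0.33  0.1  -0.01] w 0.005
shift [-0.0548  0.0226 -0.0034] tilt [ 3.e-04  5.e-04 -1.e+00] leaf-y in tool [-1.020e-02 -9.999e-01  5.000e-04]
```

To row units: -0.0548 m is -0.0685, -0.04 m is -0.05.

run_rows --offsets '[{"finger_gap": 0.6,"d": [-0.025,0.01,-0.0025]},{"finger_gap": 0.6,"d": [-0.05,0.02,-0.0025]},{"finger_gap": 0.6,"d": [-0.0685,0.0283,-0.0025]},{"finger_gap": 0.6,"d": [-0.0685,0.0283,-0.0025]},{"finger_gap": 0.6,"d": [-0.0685,0.0283,-0.0025]},{"finger_gap": 0.6,"d": [-0.0685,0.0283,-0.0025]},{"finger_gap": 0.6,"d": [-0.0685,0.0283,-0.0025]}]' --only "pos|width"

```text
tcp_pos: [0.5137, -0.0298, 0.1102]
gripper_width: 0.545
```

```bash
python3 go.py -37 -19.5 37.5
```

```text
t 21.9 tcp [ 0.5137 -0.0298  0.1102] tens mm [-36.2 -19.4] F [ 0.64 -0.09 -0.11] w 0.545
shift [-0.0008  0.0001  0.0727] tilt [ 0. -0. -1.] leaf-y in tool [-0.0101 -0.9999 -0.    ]
```

To row units: 0.072 m is 0.09, 0.068 m is 0.085.

run_rows --offsets '[{"finger_gap": 0.6,"d": [-0.001,0,0.0188]},{"finger_gap": 0.6,"d": [-0.001,0,0.0438]},{"finger_gap": 0.6,"d": [-0.001,0,0.0688]},{"finger_gap": 0.6,"d": [-0.001,0,0.085]},{"finger_gap": 0.6,"d": [-0.001,0,0.09]},{"finger_gap": 0.6,"d": [-0.001,0,0.09]},{"finger_gap": 0.6,"d": [-0.001,0,0.09]}]' --only "pos|width|wrist"

```text
tcp_pos: [0.513, -0.0297, 0.039]
wrist_force: [-0.0, 0.1, 0.1]
gripper_width: 0.603
```

run_rows --offsets '[{"finger_gap": 0},{"finger_gap": 0},{"finger_gap": 0},{"finger_gap": 0},{"finger_gap": 0},{"finger_gap": 0},{"finger_gap": 0},{"finger_gap": 0}]' --only "pos|width|force"

```text
tcp_pos: [0.5122, -0.0298, 0.0386]
wrist_force: [-0.3, -0.4, 2.0]
gripper_width: 0.2
gripper_force: 30.0
```

```bash
python3 rd.py 2;  python3 go.py -37 -17.6 37
```

```text
t 23.5 z [38.6 38.6] Fz [1.58 0.89] mean z 38.57 F [-0.61 -0.18  1.23] tens [-37.6 -19.8]
t 23.5 tcp [ 0.5122 -0.0298  0.0386] tens mm [-37.6 -19.8] F [-0.91 -0.36  0.89] w 0.206
shift [ 0.0006 -0.0022  0.0016] tilt [ 1.e-04 -1.e-04 -1.e+00] leaf-y in tool [-9.9e-03 -1.0e+00 -1.0e-04]
```

To row units: -0.0038 m is -0.0048, -0.003 m is -0.0038.

run_rows --offsets '[{"finger_gap": 0,"d": [0,-0.0019,0]},{"finger_gap": 0,"d": [0,-0.0038,0]},{"finger_gap": 0,"d": [0,-0.0048,0]},{"finger_gap": 0,"d": [0,-0.0048,0]},{"finger_gap": 0,"d": [0,-0.0048,0]}]' --only "pos"

```text
tcp_pos: [0.5127, -0.0276, 0.0385]
```

```bash
python3 rd.py 2
```

```text
t 24.1 z [38.6 38.5] Fz [3.1  1.89] mean z 38.55 F [-0.27 -6.84  2.5 ] tens [-37.7 -17.4]
```

run_rows --offsets '[{"finger_gap": 0.6},{"finger_gap": 0.6},{"finger_gap": 0.6},{"finger_gap": 0.6},{"finger_gap": 0.6}]' --only "pos|width|wrist"

```text
tcp_pos: [0.5132, -0.0259, 0.0384]
wrist_force: [-0.5, -0.6, 0.6]
gripper_width: 0.552
```

run_rows --offsets '[{"finger_gap": 0.6,"d": [0,0,-0.0188]},{"finger_gap": 0.6,"d": [0,0,-0.0438]},{"finger_gap": 0.6,"d": [0,0,-0.0688]},{"finger_gap": 0,"d": [0,0,-0.09]},{"finger_gap": 0,"d": [0,0,-0.0925]},{"finger_gap": 0,"d": [0,0,-0.0925]},{"finger_gap": 0,"d": [0,0,-0.0925]}]' --only "pos|width|wrist"

```text
tcp_pos: [0.5123, -0.0262, 0.1114]
wrist_force: [0.0, -0.0, 0.3]
gripper_width: 0.322
```

```bash
python3 go.py 20 1 110
```

```text
t 25.3 tcp [ 0.5123 -0.0262  0.1114] tens mm [-38.4 -16.2] F [ 0.04 -0.04  0.26] w 0.322
shift [ 0.0582 -0.0178  0.0013] tilt [-2.e-03 -2.e-04 -1.e+00] leaf-y in tool [-1.040e-02 -9.999e-01 -6.000e-04]
```

To row units: 0.0575 m is 0.0719, 0.04 m is 0.05.

run_rows --offsets '[{"finger_gap": 0,"d": [0.025,-0.0075,0]},{"finger_gap": 0,"d": [0.05,-0.015,0]},{"finger_gap": 0,"d": [0.0719,-0.0225,0]},{"finger_gap": 0,"d": [0.0719,-0.0225,0]},{"finger_gap": 0,"d": [0.0719,-0.0225,0]},{"finger_gap": 0,"d": [0.0719,-0.0225,0.0125]},{"finger_gap": 0,"d": [0.0719,-0.0225,0.0175]},{"finger_gap": 0,"d": [0.0719,-0.0225,0.0175]}]' --only "width"

```text
gripper_width: 0.005
```

```bash
python3 rd.py 5
```

```text
t 26.35 z [97.9 98.3 98.6 98.7 98.8] Fz [ 0.86  0.19  0.57 -0.43  0.36] mean z 98.47 F [-0.64  0.26  0.31] tens [19.9  1.4]
```

run_rows --offsets '[{"finger_gap": 0,"d": [0,0,0.0038]},{"finger_gap": 0,"d": [0,-0.0003,0.0075]},{"finger_gap": 0,"d": [0,-0.0006,0.01]},{"finger_gap": 0,"d": [-0.0003,-0.0013,0.0125]},{"finger_gap": 0,"d": [-0.0005,-0.0018,0.015]},{"finger_gap": 0,"d": [-0.0006,-0.0023,0.0175]},{"finger_gap": 0,"d": [-0.0008,-0.0025,0.02]},{"finger_gap": 0,"d": [-0.0009,-0.0028,0.0225]}]' --only "pos|force"

```text
tcp_pos: [0.5739, -0.0206, 0.0813]
wrist_force: [-0.5, 0.7, 7.2]
gripper_force: 3.2
```

```bash
python3 rd.py 6
```

```text
t 27.45 z [81.1 81.2 81.3 81.4 81.4 81.4] Fz [5.   6.12 5.54 6.45 5.54 5.72] mean z 81.31 F [-1.04  0.42  5.73] tens [20.   4.1]
```

Careful with the scale: shifts go in shares of 0.8 m and turns go in shares of 90 degrees. That gives: 0.0085 m is 0.0106, 0.0075 m is 0.0094.

run_rows --offsets '[{"finger_gap": 0,"d": [0,0,0.0019]},{"finger_gap": 0,"d": [0,0,0.0038]},{"finger_gap": 0,"d": [0,0,0.0056]},{"finger_gap": 0,"d": [0,0,0.0075]},{"finger_gap": 0,"d": [0,0,0.0094]},{"finger_gap": 0,"d": [-0.0003,0,0.0106]},{"finger_gap": 0,"d": [-0.0003,0,0.0106]}]' --only "pos|force"

```text
tcp_pos: [0.5745, -0.0197, 0.0739]
wrist_force: [-1.6, 3.7, 9.9]
gripper_force: 5.0
```

```bash
python3 rd.py 6
```

```text
t 28.45 z [73.9 74.  74.  74.  74.  74. ] Fz [ 9.9  10.6   9.42  9.85 10.28 10.28] mean z 73.99 F [-2.26  3.56 10.05] tens [20.4  5.1]
```

To row units: 0.0032 m is 0.004, 0.0024 m is 0.003.

run_rows --offsets '[{"finger_gap": 0,"d": [-0.0004,-0.0005,0.001]},{"finger_gap": 0,"d": [-0.0006,-0.001,0.002]},{"finger_gap": 0,"d": [-0.0008,-0.0013,0.003]},{"finger_gap": 0,"d": [-0.0008,-0.0013,0.004]},{"finger_gap": 0,"d": [-0.0008,-0.0013,0.004]}]' --only "pos|force"

```text
tcp_pos: [0.5744, -0.0192, 0.0711]
wrist_force: [-2.5, 0.8, 11.2]
gripper_force: 5.6
```

```bash
python3 rd.py 8
```

```text
t 29.35 z [71.1 71.1 71.2 71.2 71.1 71.2 71.1 71.2] Fz [11.98 11.81 10.39 11.71 11.2  10.55 11.43 11.31] mean z 71.15 F [-1.74  1.23 11.3 ] tens [20.2  5.4]
```

To row units: 0.0007 m is 0.0009, 0.0005 m is 0.0006.

run_rows --offsets '[{"finger_gap": 0,"d": [-0.0001,-0.0001,0.0006]},{"finger_gap": 0,"d": [-0.0001,-0.0001,0.0009]},{"finger_gap": 0,"d": [-0.0001,-0.0001,0.0009]},{"finger_gap": 0,"d": [-0.0001,-0.0001,0.0009]},{"finger_gap": 0,"d": [-0.0001,-0.0001,0.0009]}]' --only "pos|force"

```text
tcp_pos: [0.5744, -0.0192, 0.0705]
wrist_force: [-1.1, 0.3, 11.9]
gripper_force: 5.7
```

```bash
python3 rd.py 12
```

Run:
```python
from h import *
F=np.load('frame.npz'); R,t=F['R'],F['t']
for n in ['scene','wrist']:
    d=cap(n); P=pts(d); q=(P[...,:2]-t)@R*1e3; z=P[...,2]*1e3
    for nm,x0,x1,y0,y1,z0,z1 in [('tip',10,30,50,58,45,80),('step',34,42,53,67,50,72),('board',-20,0,30,60,0,25)]:
        m=(q[...,0]>x0)&(q[...,0]<x1)&(q[...,1]>y0)&(q[...,1]<y1)&(z>z0)&(z<z1)
        if m.any(): print(n,nm,m.sum(),z[m].mean().round(2),np.median(z[m]).round(2))
```

```text
t 30.45 z [70.5 70.5 70.5 70.5 70.5 70.5 70.6 70.6 70.5 70.5 70.5 70.5] Fz [11.9  11.87 11.49 11.59 12.07 11.52 11.76 11.96 11.02 12.22 11.2  11.65] mean z 70.54 F [-1.6   0.59 11.69] tens [20.2  5.5]
scene tip 12 62.28 62.31
scene board 55 12.64 12.59
wrist step 42 61.24 61.31
```

At about 11.8 N the tip measures about 61.7 mm (62.3 less the 0.6 mm camera bias) against 61.2–61.5 for the step, so they are level. I'll release, retract and check.

To row units: -0.12 m is -0.15, -0.1 m is -0.125.

run_rows --offsets '[{"finger_gap": 0,"d": [0,0,-0.0038]},{"finger_gap": 0,"d": [0,0,-0.01]},{"finger_gap": 0,"d": [0,0,-0.0163]},{"finger_gap": 0,"d": [0,0,-0.0225]},{"finger_gap": 0,"d": [0,0,-0.0438]},{"finger_gap": 0,"d": [0,0,-0.0813]},{"finger_gap": 0,"d": [0,0,-0.125]},{"finger_gap": 0,"d": [0,0,-0.15]}]' --only "pos|force"

```text
tcp_pos: [0.5734, -0.0191, 0.1902]
wrist_force: [0.7, 0.3, -0.9]
gripper_force: 0.0
```

run_rows --offsets '[{"finger_gap": 0},{"finger_gap": 0},{"finger_gap": 0},{"finger_gap": 0},{"finger_gap": 0}]' --only "pos|force"

```text
tcp_pos: [0.5722, -0.0195, 0.1869]
wrist_force: [-0.0, -0.2, -1.0]
gripper_force: 0.0
```

Run:
```python
from h import *
d=cap('scene'); im=cv2.resize(d['pixels'][150:310,160:373],(799,600),interpolation=cv2.INTER_CUBIC); cv2.imwrite('pics/end.png',im[:,:,::-1])
```

```text
(no output)
```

View pics/end.png

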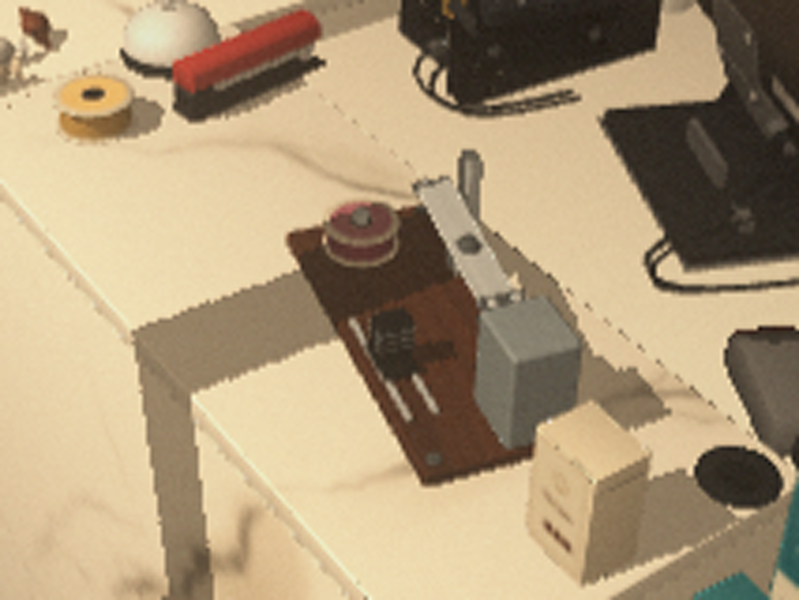

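The leaf is sprung back up with its dome at (468,243). The slider sits advanced at (392,340), the bystanders are undisturbed and the arm is clear.

```bash
python3 -c "
from station import workorder; print(workorder.finish_job())"
```

```text
the job is handed in; nothing more can be done
None
```

The job is handed in (no verdict was returned): I moved the slider about 29 mm, and under about 11.8 N the free end stood at about 61.7 mm, level with the 61.5 mm step; the leaf has sprung back up and nothing else was disturbed.

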